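Rock the dispenser bottle to free the ball stuck in its neck

TASK

A ball is stuck in the narrow neck of the upside-down dispenser bottle with the orange knob. Using the knob as a handle, rock that bottle well over to one side and then to the other on its pivot until the ball drops out into the tray below, then stand the bottle upright again and let go. Leave the bottle with the blue knob alone.

Things in the scene. Friction and masses are not known exactly. Their poses are not given: they have to be found in the camera images.
- dispenser: Fixed stand: open grey tray 90 (x) by 150 (y) mm, 35 high, white post at +x. Origin: centre of its underside; x points away from the robot within 0.4 rad. The post carries a bottle, mouth down, on a level pivot along x, 115 mm above the origin. Ball knob on top: orange, 28 mm wide on a 12 mm stem, centre 145 mm from the pivot. Gripped from above along x, the knob turns in the fingers.
- bottle (a joint): Lean of this bottle, rad, -0.7 to 0.7: 0 upright, positive with the knob toward the stand's -y, negative toward +y. A friction pivot: it stays where left; about 1.5 N at the knob moves it. White body 68 mm wide, orange band, up to 113 mm above the pivot. Clear flat neck, 44 mm wide inside (y), from 35 mm above the pivot down to the open mouth 45 mm below it.
- ball_center (a point): Centre of the orange ball, 18 mm wide, 24 g, stuck in that neck 134 mm above the bench (13 mm once in the tray). Two ribs in the neck slope 12 degrees down to the walls: the upper at the -y wall holds it, the lower is at +y. Leaning 0.5 rad for a second rolls it off: knob first toward +y (it drops to the lower rib), then toward -y (it drops out of the mouth); under 0.2 rad it stays.
- spare_knob (a point): Centre of the blue knob, 28 mm wide, 260 mm above the bench, on a second dispenser of the same build with a blue band and an empty neck; not to be moved.

How it is judged:
By the outcome, as a careful person would: the job done as asked, in the order asked, and still so for the second after the job is handed in, with the robot touching nothing.
It also fails if it takes over 35 s, if anything falls off the work surface, if the arm or the gripper's body presses on something with over 40 N, if the wrist force passes 120 N, or if a joint passes its speed limit or range.

ROBOT

A 6-joint arm with a two-finger parallel gripper is mounted at the origin on a cart in front of the work surface, level with it; the furniture and walls round the work are solid. World frame = base frame: x ahead of the robot, y to its left, z up, the work surface at z = 0. Lengths are in mm, angles in rad, forces in N, time in s.
With the tool pointing down it reaches from about 350 to 875 mm from the base axis. Payload 4.2 kg.
Tool frame: the origin (TCP) lies at the very end of the fingers, on their centre line; the grasp point (between the pads) lies 19 mm behind it; z points along the fingers, y is the line along which they close (so a half turn about z gives the same grasp; the last joint's range is limited). The gripper opens to 85 mm and grips with 20 to 120 N. Pads are 22 mm wide; open, the fingers measure 114 mm over their backs; the gripper's body (76 mm by 85 mm) begins 54 mm behind the grasp point. The pads swing forward as they close: fully open they stand 13 mm farther back than shut.
Start: joints at [1.405, 0.385, 0.008, 0, -1.194, -0.259], TCP at [257.553, 569.443, 231.312] pointing down, gripper open.
Joint ranges: [-3.14, 3.14], [-1.21, 2.06], [-1.07, 1.41], [-3.16, 2.05], [-2.99, -0.16], [-3.1, 3.1]. Speed limits (rad/s): [2.79, 2.79, 3.14, 3.14, 3.14, 3.14].

INTERFACE

Orientations are given as a unit quaternion [x, y, z, w].
In Python, from bench import read_state, get_image, camera_model, job_done gives the robot as it stands.
- The arm moves only by the shell command python3 -m handwheel 'ROWS'. ROWS is JSON, a list of rows, each a list of 7 numbers: the shift along the tool's x, y, z in m, then the turn, a rotation vector about the tool's x, y, z in rad, then the gripper's target within -1 to 1 (fully open at 1, half-way at 0, shut at -1). In form: [[dx, dy, dz, wx, wy, wz, jaw], ...]. A call has 1 to 10 rows; each row is the pose to reach, as a shift and turn from the pose commanded when the call began, along the tool's axes at that moment; what a row does not reach only later rows make up. A row lasts 1/8 s, in which the tool goes at most 62.5 mm and 10.7 degrees, less where a joint would pass 70% of its speed; a pose out of reach is approached as far as the arm can. A call with a gripper value outside its range is refused whole. The fingers move at their own pace and stop on an object; the grip force is fixed at half the most. Time passes only in rows, so rows that repeat a pose let the fingers close. It gives the time, the measured TCP pose, the force, the opening and the grip force at its end, in the units of the state.
- read_state(): the state, without advancing time (a new reading comes with each control period).
- get_image(name): name is "side" or "top" or "wrist"; returns (picture, depth): 480x640x3 uint8, blue, green, red; 480x640 float32, mm along the optical axis (not along the pixel's ray), 0 where there is no reading.
- camera_model(name): a dict with "K" (3x3 intrinsics, pixels), "rvec" (rotation vector, rad) and "tvec" (3), from world to camera coordinates, as OpenCV has them; the wrist camera has in their place "hand_eye" (4x4, takes a point from camera to tool coordinates, whose origin is the TCP and whose axes are the flange's). Camera axes: x right, y down, z forward; pixel columns grow to the right and rows downward; lengths in mm; the calibration is good to about 2 mm. A picture is of the moment at which its call begins: read the wrist's pose just before it. camera_model takes no time and is no camera call.
- job_done(): hands the job in; it is judged then, once.
The state is a dict: "clock": time; "joints": joint angles; "joint_vel": joint speeds; "joint_efforts": joint torques, N m; "position": TCP position; "ee_rot": TCP orientation; "contact_force": force on the tool from outside, world axes, zero at the start; "wrist_torque": the same for the moment, N m; "gripper_width": finger opening in mm; "grasp_force": force on a finger pad.
Only numpy, scipy, OpenCV 4.12 (cv2) and the standard library are available. Lean on these libraries where they do the work, as an engineer would, in place of code of your own. Each camera call takes 0.05 s, during which the arm holds its last target. There are 200 camera calls.

## Working session

There is one attempt and no reset: what is moved stays moved. The work goes in short steps, Python scripts to look and compute and a shell command to move; the robot and the scene stay as the last step left them, time stands still between calls to the robot, and variables do not carry over. Pictures are saved under pics/ and viewed, at most 10 in all, crops included, and the job is handed in when it is done.

```bash
mkdir -p pics; cat > h.py <<'E'
import numpy as np, cv2
from bench import *
from scipy.spatial.transform import Rotation as R
def grab(n):
    s=read_state(); im,d=get_image(n); m=camera_model(n); K=np.array(m["K"])
    if n=="wrist":
        T=np.eye(4); T[:3,:3]=R.from_quat(s["ee_rot"]).as_matrix(); T[:3,3]=s["position"]
        C=T@np.array(m["hand_eye"])
    else:
        C=np.eye(4); Rm=cv2.Rodrigues(np.array(m["rvec"],float))[0]; C[:3,:3]=Rm.T; C[:3,3]=-Rm.T@np.array(m["tvec"],float).ravel()
    return im,d,K,C
def pts(u,v,d,K,C):
    z=d[v,u]; p=np.c_[(u-K[0,2])/K[0,0]*z,(v-K[1,2])/K[1,1]*z,z]
    return p@C[:3,:3].T+C[:3,3]
def onplane(u,v,h,K,C):
    r=C[:3,:3]@np.array([(u-K[0,2])/K[0,0],(v-K[1,2])/K[1,1],1]); o=C[:3,3]
    return o+r*(h-o[2])/r[2]
def blobs(im,col):
    h=cv2.cvtColor(im,cv2.COLOR_BGR2HSV)
    lo,hi={'o':((5,130,90),(22,255,255)),'b':((95,110,60),(130,255,255))}[col]
    m=cv2.inRange(h,lo,hi); n,l,st,c=cv2.connectedComponentsWithStats(m)
    return [(st[i],c[i],l==i) for i in range(1,n) if st[i][4]>25]
E
python3 - <<'E'
from h import *
print(read_state())
for n in("top","side"):
    im,d,K,C=grab(n); cv2.imwrite(f"pics/{n}0.png",im); print(n,C[:3,3].round())
    for c in "ob":
        for st,ce,m in blobs(im,c):
            v,u=np.nonzero(m&(d>0)); 
            if len(u)==0: print(c,st,ce.round(1),'nodepth'); continue
            p=pts(u,v,d,K,C); print(c,st,ce.round(1),np.median(p,0).round(),p.min(0).round(),p.max(0).round(),onplane(*ce,260,K,C).round(1))
E
```

```text
{'clock': 0.0, 'joints': array([ 1.40460395e+00,  3.85549835e-01,  6.59454701e-03, -4.84941946e-04,
       -1.19399654e+00, -2.58605762e-01]), 'joint_vel': array([-1.99780525e-04, -1.64099727e-03,  2.31484225e-04,  5.43346500e-05,
        5.86513709e-04,  3.25420717e-04]), 'joint_efforts': array([ 2.73056839e-04, -3.92292058e+01,  1.88406783e+01,  4.18628767e+00,
       -4.69617167e-03,  5.46476912e-06]), 'position': array([257.32583219, 568.91443378, 230.21548874]), 'ee_rot': array([ 9.77508536e-01, -2.10892984e-01, -1.75342473e-04,  1.08701022e-03]), 'contact_force': array([-6.81549094e-02,  9.15886002e-05, -2.95911634e-01]), 'wrist_torque': array([ 0.04011737,  0.01393451, -0.01760205]), 'grasp_force': 0.0, 'gripper_width': 85.42460212603885}
top [ 400.  -14. 1019.]
o [293  36  12   8  54] [299.1  40. ] [1055.   33.   25.] [1048.   23.    3.] [1079.   48.   32.] [900.   22.2 260. ]
o [497  41  29  11  97] [509.2  46.4] [1043. -449.    0.] [1033. -487.   -3.] [1058. -422.    6.] [ 879.7 -338.8  260. ]
o [527  40   9  12  50] [530.7  46. ] [1043. -500.    0.] [1031. -510.   -4.] [10
[... 10498 characters left out ...]
   7  16  35] [513.7 223.4] [  393. -1476.  -743.] [  384. -1555.  -757.] [  399. -1416.  -712.] [ 270.4 -141.3  260. ]
b [561 215  39  41 699] [579.5 234.3] [  126. -1510.  -720.] [   63. -1603.  -758.] [  180. -1398.  -662.] [ 169. -165.  260.]
b [ 36 266  20  16 210] [ 45.8 273.7] [1113.  180.   26.] [1073.  149.    3.] [1147.  204.   44.] [853.  314.1 260. ]
b [426 281  10   4  26] [430.2 282.5] [ 406. -201.    2.] [ 392. -215.   -4.] [ 415. -176.   30.] [343.1  56.1 260. ]
b [211 409  17   6  41] [218.7 411.3] [612. 264.   2.] [601. 254.  -0.] [625. 269.   6.] [487.  380.3 260. ]
b [  6 466  17  14  71] [ 14.  473.6] [794. 511.  43.] [783. 499.  37.] [804. 521.  56.] [635.4 548.3 260. ]
```

```bash
python3 - <<'E'
import cv2,numpy as np
t=cv2.imread("pics/top0.png")[150:300,150:450]; s=cv2.imread("pics/side0.png")[130:430,150:450]
t=cv2.resize(t,None,fx=2.6,fy=2.6,interpolation=2)[:390,:780]; s2=cv2.resize(s,(0,0),fx=1.9,fy=1.9)
cv2.imwrite("pics/t1.png",t); cv2.imwrite("pics/s1.png",s2)
from h import *
for n in("top","side"):
    im,d,K,C=grab(n); v,u=np.nonzero(d>0); p=pts(u,v,d,K,C); px=im[v,u].astype(int)
    # knob points: near (596,143), z>248
    k=(np.hypot(p[:,0]-596,p[:,1]-143)<30)&(p[:,2]>248)
    q=p[k]; A=np.c_[2*q,np.ones(len(q))]
    c=q.mean(0)
    from scipy.optimize import least_squares
    f=least_squares(lambda c:np.linalg.norm(q-c,axis=1)-14,c-[0,0,8],loss='soft_l1'); print(n,len(q),'knob sphere',f.x.round(1))
    for nm,cx,cy in(("or",596,143),("bl",582,-190)):
        w=(np.abs(p[:,0]-cx)<160)&(np.abs(p[:,1]-cy)<130)
        # tray rim
        r=w&(abs(p[:,2]-35)<4); 
        if r.sum()>20: print(n,nm,'rim',cv2.minAreaRect(p[r][:,:2].astype(np.float32)),r.sum(),p[r].min(0).round(),p[r].max(0).round())
        for z0 in range(50,300,25):
            b=w&(p[:,2]>=z0)&(p[:,2]<z0+25)
            if b.sum()>8: print('  z',z0,b.sum(),p[b].min(0).round(),p[b].max(0).round())
E
```

```text
top 233 knob sphere [597.4 142.6 260.2]
top or rim ((628.2066650390625, 120.2075424194336), (178.46490478515625, 161.33673095703125), 76.06737518310547) 382 [536.  14.  31.] [690. 225.  39.]
  z 50 210 [574.  13.  50.] [756. 158.  75.]
  z 75 1269 [575.  14.  75.] [756. 155.  99.]
  z 100 68 [577. 115. 100.] [638. 137. 125.]
  z 125 33 [577. 116. 125.] [638. 129. 150.]
  z 175 237 [563. 109. 175.] [630. 176. 200.]
  z 200 612 [563. 109. 200.] [632. 176. 225.]
  z 225 310 [564. 109. 225.] [630. 175. 233.]
  z 250 229 [583. 129. 254.] [610. 155. 275.]
top bl rim ((628.1965942382812, -211.34112548828125), (174.5951385498047, 263.6151428222656), 14.582151412963867) 1034 [ 530. -320.   31.] [742. -62.  39.]
  z 50 283 [ 566. -211.   50.] [740. -60.  75.]
  z 75 1956 [ 565. -201.   75.] [742. -60.  99.]
  z 100 71 [ 568. -185.  100.] [ 629. -167.  125.]
  z 125 41 [ 568. -179.  125.] [ 622. -167.  148.]
  z 150 18 [ 553. -206.  150.] [ 599. -161.  175.]
  z 175 175 [ 552. -227.  175.] [ 619. -160.  200.]
  z 200 675 [ 551. -227.  200.] [ 621. -159.  225.]
  z 225 332 [ 553. -226.  225.] [ 
[... 641 characters left out ...]
 345 [563. 114. 225.] [629. 178. 250.]
  z 250 260 [583. 135. 250.] [609. 159. 275.]
side bl rim ((628.3905029296875, -209.818115234375), (172.99606323242188, 264.3103332519531), 14.096962928771973) 618 [ 530. -320.   31.] [742. -61.  39.]
  z 50 498 [ 565. -219.   50.] [739. -61.  75.]
  z 75 1321 [ 566. -222.   75.] [742. -60. 100.]
  z 100 296 [ 566. -216.  100.] [ 631. -162.  125.]
  z 125 219 [ 567. -205.  125.] [ 625. -162.  150.]
  z 150 183 [ 552. -200.  150.] [ 617. -157.  175.]
  z 175 384 [ 552. -227.  175.] [ 620. -154.  200.]
  z 200 451 [ 551. -225.  200.] [ 618. -155.  225.]
  z 225 200 [ 553. -220.  225.] [ 617. -159.  250.]
  z 250 167 [ 572. -201.  250.] [ 598. -175.  275.]
```

View pics/t1.png

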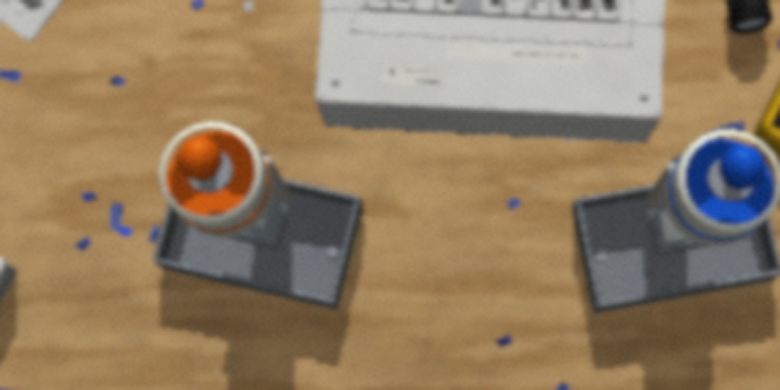

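View pics/s1.png

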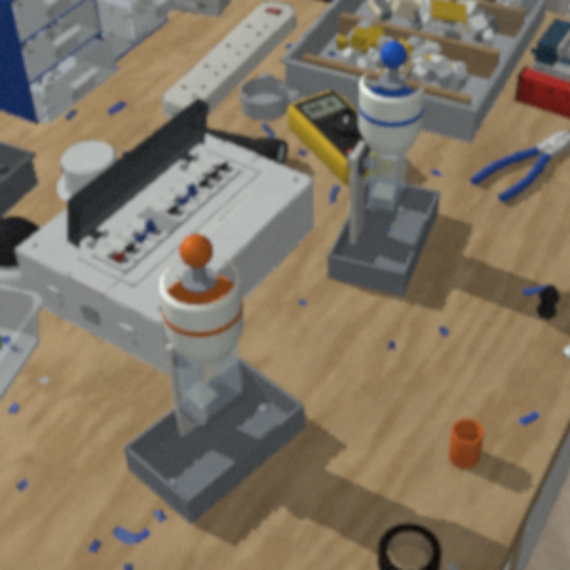

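The top view shows the orange bottle's knob at crop (200,157) over its tray, whose front edge runs (160,262)–(335,305). The side view shows the bottle upright with the post behind it. The knob comes out at (597.5, 143.5, 260), which matches the expected 260 height. Next I'll refine the tray yaw and work out the first move.

```bash
cat >> h.py <<'E'
def delta(target,psi):
    "shift in tool axes (m) and turn about tool z to put tool y along -stand x"
    s=read_state(); Rm=R.from_quat(s["ee_rot"]).as_matrix()
    d=Rm.T@(np.array(target)-s["position"])/1000
    y=-np.array([np.cos(psi),np.sin(psi),0]); x=np.cross(y,[0,0,-1.])
    rv=(R.from_matrix(Rm.T@np.c_[x,y,[0,0,-1.]])).as_rotvec()
    print("pos",s["position"].round(1),"shift",d.round(4),"rv",rv.round(4))
E
python3 - <<'E'
from h import *
P=[]
for n in("top","side"):
    im,d,K,C=grab(n); v,u=np.nonzero(d>0); p=pts(u,v,d,K,C)
    r=(abs(p[:,2]-35)<4)&(np.hypot(p[:,0]-597,p[:,1]-143)<96)
    q=p[r][:,:2]; P.append(q)
    print(n,r.sum(),cv2.minAreaRect(q.astype(np.float32)))
    m=np.zeros(d.shape,np.uint8); m[v[r],u[r]]=255; print(q[np.argmin(q@[1,0])],q[np.argmin(q@[0,1])],q[np.argmax(q@[0,1])])
q=np.vstack(P).astype(np.float32); print(cv2.minAreaRect(q))
delta([597.5,143.5,320],-0.24)
E
```

```text
top 337 ((597.1435546875, 142.32785034179688), (150.2099151611328, 90.36819458007812), 75.87897491455078)
[536.34249255  81.26326445] [617.817719    60.54148633] [571.90281334 224.46035821]
side 500 ((597.4017944335938, 145.17657470703125), (150.69052124023438, 92.83515930175781), 76.2788314819336)
[536.1711227   85.88479822] [616.44092118  63.99036609] [573.19978647 227.50460488]
((597.0226440429688, 144.04977416992188), (153.22084045410156, 92.77603912353516), 76.1301498413086)
pos [257.5 569.3 230.9] shift [ 0.4853  0.2478 -0.0888] rv [ 5.000e-04 -6.000e-04  1.386e+00]
```

```bash
python3 -m handwheel '[[0,0,-0.06,0,0,0.15,1],[0.05,0.025,-0.09,0,0,0.32,1],[0.1,0.05,-0.09,0,0,0.5,1],[0.155,0.08,-0.09,0,0,0.68,1],[0.21,0.107,-0.09,0,0,0.86,1],[0.265,0.135,-0.09,0,0,1.04,1],[0.32,0.163,-0.09,0,0,1.2,1],[0.375,0.19,-0.09,0,0,1.35,1],[0.43,0.22,-0.09,0,0,1.391,1],[0.4853,0.2478,-0.09,0,0,1.391,1]]'
python3 - <<'E'
from h import *
delta([597.5,143.5,320],-0.245); print(read_state()["joints"].round(2))
E
```

```text
clock: 1.55
position: [598.5, 141.9, 321.5]
ee_rot: [-0.615, 0.788, -0.0, 0.0]
contact_force: [1.1, 0.8, 0.5]
gripper_width: 85.4
grasp_force: 0.0
pos [598.5 141.9 321.5] shift [-0.0013  0.0014  0.0015] rv [-0.0003  0.0003 -0.0001]
[ 0.5   0.32  0.14 -0.   -1.39 -0.74]
```

```bash
python3 - <<'E'
from h import *
from scipy.optimize import least_squares
im,d,K,C=grab("wrist"); cv2.imwrite("pics/w0.png",im)
v,u=np.nonzero(d>0); p=pts(u,v,d,K,C)
k=(np.hypot(p[:,0]-597,p[:,1]-143)<25)&(p[:,2]>250)&(p[:,2]<280); q=p[k]; print(len(q))
if len(q)>20: print(least_squares(lambda c:np.linalg.norm(q-c,axis=1)-14,q.mean(0)-[0,0,8],loss='soft_l1').x.round(1))
delta([597.5,143.5,239],-0.245)
E
```

```text
1767
[596.9 142.2 259.8]
pos [601.9 136.5 320.6] shift [-0.0059  0.0061  0.0816] rv [-0.0012 -0.0026 -0.0062]
```

View pics/w0.png

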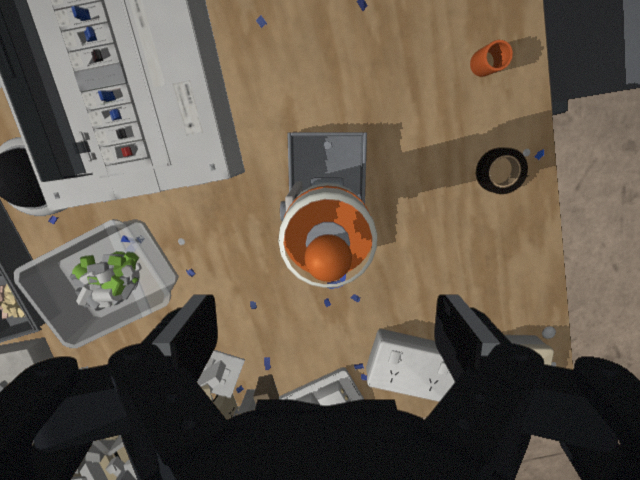

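The wrist view shows the knob at (327,258), centred between the open fingers. The arm was still settling when the picture was taken. Its target is the knob's x and y, so I'll go straight down.

```bash
python3 -m handwheel '[[0,0,0,0,0,0,1],[0,0,0,0,0,0,1],[0,0,0.02,0,0,0,1],[0,0,0.05,0,0,0,1],[0,0,0.07,0,0,0,1],[0,0,0.082,0,0,0,1],[0,0,0.082,0,0,0,1],[0,0,0.082,0,0,0,1]]'
python3 - <<'E'
from h import *
delta([597.2,143,239],-0.245)
E
```

```text
clock: 2.6
position: [598.0, 144.2, 240.6]
ee_rot: [-0.616, 0.788, -0.0, 0.001]
contact_force: [-0.0, 0.5, 0.2]
gripper_width: 85.4
grasp_force: 0.0
pos [598.  144.2 240.6] shift [0.0014 0.0005 0.0015] rv [-0.0019  0.0012  0.0009]
```

```bash
python3 -m handwheel '[[0.001,0.0005,0.002,0,0,0,-1],[0.001,0.0005,0.002,0,0,0,-1],[0.001,0.0005,0.002,0,0,0,-1],[0.001,0.0005,0.002,0,0,0,-1],[0.001,0.0005,0.002,0,0,0,-1],[0.001,0.0005,0.002,0,0,0,-1],[0.001,0.0005,0.002,0,0,0,-1],[0.001,0.0005,0.002,0,0,0,-1]]'
```

```text
clock: 3.6
position: [597.4, 142.7, 237.8]
ee_rot: [-0.615, 0.788, -0.0, 0.001]
contact_force: [2.9, -1.7, 2.5]
gripper_width: 25.2
grasp_force: 58.9
```

```bash
python3 -m handwheel '[[-0.011,0,0.0004,0,0,0,-1],[-0.022,0,0.0016,0,0,0,-1],[-0.033,0,0.0038,0,0,0,-1],[-0.043,0,0.0065,0,0,0,-1],[-0.043,0,0.0065,0,0,0,-1]]'
python3 - <<'E'
from h import *
im,d,K,C=grab("side"); cv2.imwrite("pics/s2.png",cv2.resize(im[180:420,150:450],None,fx=2,fy=2))
E
```

```text
clock: 4.22
position: [608.5, 186.7, 231.2]
ee_rot: [-0.615, 0.789, 0.0, 0.002]
contact_force: [5.2, 0.1, 4.6]
gripper_width: 25.4
grasp_force: 60.4
```

View pics/s2.png

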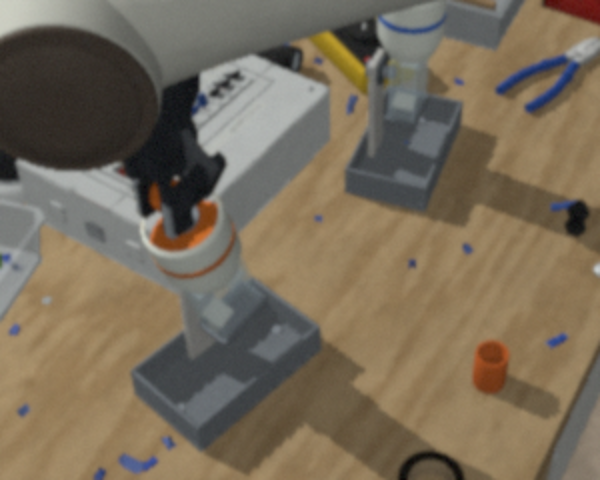

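The bottle leans about 0.3 rad toward +y, with the knob still held near (155,195) in the crop. I'll go on to 0.6 rad and hold there.

```bash
python3 -m handwheel '[[-0.010,0,0.004,0,0,0,-1],[-0.020,0,0.0085,0,0,0,-1],[-0.030,0,0.0138,0,0,0,-1],[-0.039,0,0.019,0,0,0,-1],[-0.039,0,0.019,0,0,0,-1],[-0.039,0,0.019,0,0,0,-1],[-0.039,0,0.019,0,0,0,-1],[-0.039,0,0.019,0,0,0,-1],[-0.039,0,0.019,0,0,0,-1],[-0.039,0,0.019,0,0,0,-1]]'
python3 -m handwheel '[[0,0,0,0,0,0,-1],[0,0,0,0,0,0,-1],[0,0,0,0,0,0,-1],[0,0,0,0,0,0,-1],[0,0,0,0,0,0,-1],[0,0,0,0,0,0,-1],[0,0,0,0,0,0,-1]]'
python3 - <<'E'
from h import *
im,d,K,C=grab("side"); s=cv2.resize(im[200:420,170:370],None,fx=2.7,fy=2.7)[:594,:400]
t,d2,K2,C2=grab("top"); t=cv2.resize(t[180:300,200:300],None,fx=4,fy=4.95)
cv2.imwrite("pics/s3.png",np.hstack([s,t[:594]]))
print(camera_model("side")["K"])
for nm,(i,k,c) in dict(s=(im,K,C),t=(grab("top")[0],K2,C2)).items(): pass
for st,ce,m in blobs(im,'o'):
    if 170<ce[0]<370 and 200<ce[1]<420: v,u=np.nonzero(m); p=pts(u,v,d,K,C); print(st,np.median(p,0).round())
E
```

```text
clock: 5.52
position: [616.8, 222.3, 211.9]
ee_rot: [-0.615, 0.788, 0.0, 0.0]
contact_force: [-0.5, 0.5, 0.9]
gripper_width: 0.3
grasp_force: 0.0
clock: 6.4
position: [616.8, 222.4, 211.8]
ee_rot: [-0.615, 0.788, 0.0, 0.0]
contact_force: [-0.5, -0.0, -0.2]
gripper_width: 0.0
grasp_force: 0.0
[[567.95264014   0.         328.70134592]
 [  0.         567.95264014 247.11994649]
 [  0.           0.           1.        ]]
[229 274   9   8  39] [602. 189. 262.]
[223 282  32  27 331] [607. 170. 196.]
```

View pics/s3.png

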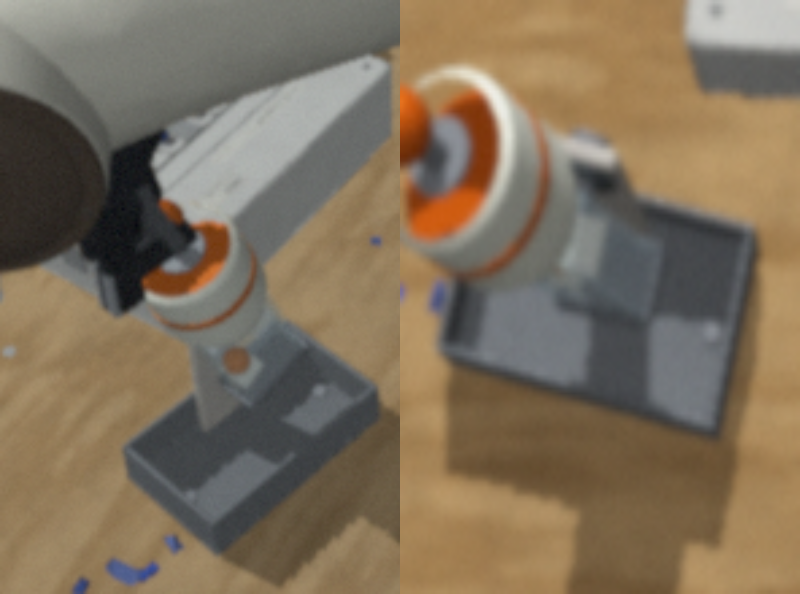

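The knob slipped out of the fingers, which are now fully shut. The bottle stayed leaning toward +y, and the ball now shows in the neck at crop (236,360). I'll measure the lean, the knob and the ball.

```bash
cat >> h.py <<'E'
from scipy.optimize import least_squares
def state():
    psi=-.245; Xs=np.array([np.cos(psi),np.sin(psi),0]); Ys=np.array([-np.sin(psi),np.cos(psi),0]); O=np.array([597.2,143.2,0])
    for n in("top","side"):
        im,d,K,C=grab(n)
        for st,ce,m in blobs(im,'o'):
            v,u=np.nonzero(m&(d>0)); p=pts(u,v,d,K,C)-O; L=np.c_[p@Xs,p@Ys,p[:,2]]
            md=np.median(L,0)
            if abs(md[0])>60 or abs(md[1])>130: continue
            print(n,st,'local med',md.round(),end=' ')
            k=np.hypot(L[:,1],L[:,2]-115)>128
            if k.sum()>20:
                q=L[k]; f=least_squares(lambda a:np.linalg.norm(q-[a[1],-145*np.sin(a[0]),115+145*np.cos(a[0])],axis=1)-14,[-np.arctan2(md[1],md[2]-115),0],loss='soft_l1').x
                print('lean',f[0].round(3),'dx',f[1].round(1),'knob',(O+Xs*f[1]-Ys*145*np.sin(f[0])+[0,0,115+145*np.cos(f[0])]).round(1),k.sum(),end='')
            print()
E
python3 - <<'E'
from h import *
state()
E
```

```text
top [191 196  33  33 562] local med [ -1.  42. 197.] lean -0.346 dx 0.5 knob [609.6 190.8 251.4] 261
top [221 214  16  21  35] local med [-18.   0. 202.] 
side [229 274   9   8  39] local med [ -6.  46. 262.] lean -0.356 dx -0.2 knob [609.2 192.3 250.9] 39
side [223 282  32  27 332] local med [  4.  27. 196.]
```

```bash
python3 -m handwheel '[[0,0,-0.05,0,0,0,-0.9],[0,0,-0.09,0,0,0,0],[0.015,0,-0.09,0,0,0,1],[0.0325,0,-0.09,0,0,0,1],[0.0325,0,-0.09,0,0,0,1],[0.0325,0,-0.09,0,0,0,1],[0.0325,0,-0.09,0,0,0,1]]'
python3 - <<'E'
from h import *
state()
im,d,K,C=grab("wrist"); cv2.imwrite("pics/w1.png",im)
v,u=np.nonzero(d>0); p=pts(u,v,d,K,C)
k=(np.hypot(p[:,0]-609,p[:,1]-191)<25)&(p[:,2]>244)&(p[:,2]<270); q=p[k]; print(len(q))
if len(q)>20: print(least_squares(lambda c:np.linalg.norm(q-c,axis=1)-14,q.mean(0)-[0,0,8],loss='soft_l1').x.round(1))
delta([609.5,191.3,229.5],-0.245)
E
```

```text
clock: 7.52
position: [608.9, 191.0, 301.1]
ee_rot: [-0.615, 0.788, 0.0, -0.001]
contact_force: [-0.4, 0.5, 0.0]
gripper_width: 85.3
grasp_force: 0.0
top [190 196  34  33 575] local med [ -1.  42. 197.] lean -0.346 dx 0.5 knob [609.6 190.8 251.4] 274
top [221 214  16  21  34] local med [-18.  -1. 203.] 
side [221 274  17  17 225] local med [ -6.  54. 259.] lean -0.352 dx 0.5 knob [609.8 191.6 251.1] 224
side [223 282  32  27 350] local med [  5.  30. 196.] 
side [244 306  19  15  26] local med [-32.  35. 192.] 
1979
[608.7 189.5 251.3]
pos [608.9 191.1 301.4] shift [-0.0003 -0.0006  0.0719] rv [ 0.0004 -0.0003  0.0003]
```

```bash
python3 -m handwheel '[[0,0,0.03,0,0,0,1],[0,0,0.06,0,0,0,1],[0,0,0.076,0,0,0,1],[0,0,0.076,0,0,0,1],[0,0,0.076,0,0,0,-1],[0,0,0.076,0,0,0,-1],[0,0,0.076,0,0,0,-1],[0,0,0.076,0,0,0,-1],[0,0,0.076,0,0,0,-1],[0,0,0.076,0,0,0,-1]]'
python3 - <<'E'
from h import *
im,d,K,C=grab("wrist"); cv2.imwrite("pics/w2.png",im[100:420,150:500])
s=read_state(); print(s["gripper_width"],s["position"],s["contact_force"])
E
```

```text
clock: 8.93
position: [609.6, 191.0, 226.8]
ee_rot: [-0.615, 0.788, -0.0, 0.001]
contact_force: [0.7, 0.5, 3.9]
gripper_width: 25.3
grasp_force: 58.8
25.124377778481968 [609.58067418 190.95159571 226.80919532] [ 1.38386539 -0.89966505  4.72167702]
```

View pics/w2.png

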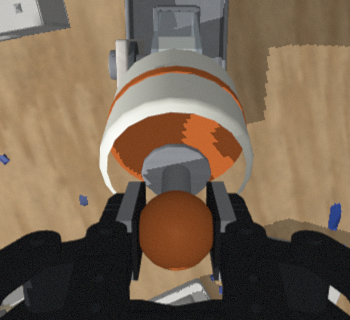

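The wrist view shows the knob seated between the pads at (175,230). I'll lean it farther in slow steps and check for slip after each one.

```bash
python3 -m handwheel '[[-0.003,0,0.001,0,0,0,-1],[-0.006,0,0.0022,0,0,0,-1],[-0.009,0,0.0035,0,0,0,-1],[-0.0134,0,0.0055,0,0,0,-1],[-0.0134,0,0.0055,0,0,0,-1]]'
python3 - <<'E'
from h import *
state(); s=read_state(); print(s["wrist_torque"])
im,d,K,C=grab("wrist"); 
for st,ce,m in blobs(im,'o'): 
    if st[4]>800: print(st,ce)
E
```

```text
clock: 9.6
position: [613.0, 204.5, 221.0]
ee_rot: [-0.616, 0.788, -0.001, 0.001]
contact_force: [2.9, 1.3, 5.1]
gripper_width: 25.6
grasp_force: 59.0
top [191 198  10  15  91] local med [  1.  53. 253.] lean -0.448 dx -0.2 knob [612.2 204.1 245.7] 91
top [197 198  20  30 235] local med [ -2.  46. 188.] 
top [217 211  15  23  44] local med [-10.   6. 203.] 
side [213 284   8  15  89] local med [ -1.  75. 253.] lean -0.452 dx -0.3 knob [612.3 204.8 245.4] 89
side [219 289  30  27 294] local med [  2.  42. 190.] 
[-0.00225832 -0.63120424  0.00197682]
[ 255  156  144   61 1018] [327.71709234 171.02455796]
[ 261  210  131   58 4190] [326.18615752 234.84868735]
[ 290  291   72   80 4711] [325.59308003 330.5822543 ]
```

```bash
python3 -m handwheel '[[-0.003,0,0.0015,0,0,0,-1],[-0.006,0,0.0032,0,0,0,-1],[-0.009,0,0.0048,0,0,0,-1],[-0.012,0,0.0066,0,0,0,-1],[-0.015,0,0.0085,0,0,0,-1],[-0.018,0,0.0104,0,0,0,-1],[-0.018,0,0.0104,0,0,0,-1],[-0.018,0,0.0104,0,0,0,-1]]'
python3 - <<'E'
from h import *
state()
E
```

```text
clock: 10.75
position: [617.2, 221.7, 209.9]
ee_rot: [-0.616, 0.788, -0.0, 0.001]
contact_force: [4.9, -0.4, 3.0]
gripper_width: 25.3
grasp_force: 59.7
top [181 197  12  15  95] local med [  1.  72. 243.] lean -0.591 dx 0.3 knob [617.1 221.5 235.4] 95
top [194 199  15  27 150] local med [  2.  61. 177.] 
top [203 198  22  39  80] local med [ -8.  22. 199.] 
top [270 271  17   4  31] local med [-54. -78.   1.] lean 2.537 dx -1.0 knob [576.2  63.5  -4.3] 28
side [204 295   9  15  90] local med [ -2.  92. 242.] lean -0.599 dx -0.3 knob [616.7 222.6 234.8] 90
side [216 298  26  28 216] local med [ -0.  53. 183.]
```

Lean is now −0.6 rad and the grip is holding. I'll hold here for over a second, then look for the ball in the neck.

```bash
python3 -m handwheel '[[0,0,0,0,0,0,-1],[0,0,0,0,0,0,-1],[0,0,0,0,0,0,-1],[0,0,0,0,0,0,-1],[0,0,0,0,0,0,-1],[0,0,0,0,0,0,-1],[0,0,0,0,0,0,-1],[0,0,0,0,0,0,-1],[0,0,0,0,0,0,-1]]'
python3 - <<'E'
from h import *
im,d,K,C=grab("side"); s=cv2.resize(im[240:420,180:340],None,fx=3,fy=3); cv2.imwrite("pics/s4.png",s)
E
```

```text
clock: 11.98
position: [617.2, 221.7, 209.9]
ee_rot: [-0.616, 0.788, -0.0, 0.001]
contact_force: [5.3, 1.3, 2.4]
gripper_width: 25.5
grasp_force: 59.6
```

View pics/s4.png

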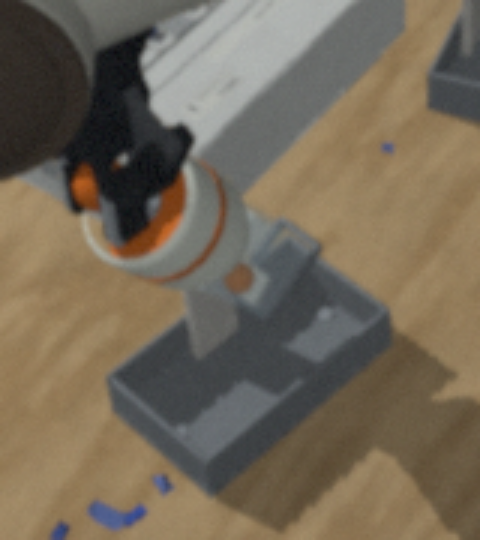

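The ball now sits lower in the neck, on the lower rib at crop (240,278). Next I'll swing slowly the other way.

```bash
python3 -m handwheel '[[0.0061,0,-0.0039,0,0,0,-1],[0.0124,0,-0.0076,0,0,0,-1],[0.0188,0,-0.0109,0,0,0,-1],[0.0254,0,-0.0139,0,0,0,-1],[0.0322,0,-0.0165,0,0,0,-1],[0.039,0,-0.0188,0,0,0,-1],[0.046,0,-0.0208,0,0,0,-1],[0.0531,0,-0.0224,0,0,0,-1],[0.0602,0,-0.0237,0,0,0,-1],[0.0674,0,-0.0246,0,0,0,-1]]'
python3 - <<'E'
from h import *
state()
E
```

```text
clock: 13.28
position: [600.9, 156.7, 233.0]
ee_rot: [-0.616, 0.788, 0.0, 0.001]
contact_force: [6.7, 2.1, -2.1]
gripper_width: 24.6
grasp_force: 59.6
top [217 200  19  31 226] local med [  1.   7. 201.] 
side [234 262  13  17 182] local med [ -4.  30. 266.] lean -0.159 dx 0.5 knob [603.3 165.4 258.2] 182
side [231 280  34  18 259] local med [  4.  16. 200.] 
side [243 303  25  10  32] local med [-30.  30. 195.]
```

The knob has lagged about 9 mm in the pads. I'll re-centre the grip here, where the bottle stays put, and then go on more slowly.

```bash
python3 -m handwheel '[[0,0,0,0,0,0,0],[0,0,0,0,0,0,0],[-0.009,0,0,0,0,0,0],[-0.009,0,0,0,0,0,-1],[-0.009,0,0,0,0,0,-1],[-0.009,0,0,0,0,0,-1],[-0.009,0,0,0,0,0,-1]]'
python3 - <<'E'
from h import *
state()
E
```

```text
clock: 14.25
position: [602.9, 164.7, 234.7]
ee_rot: [-0.615, 0.788, -0.0, 0.001]
contact_force: [3.9, -0.7, -1.0]
gripper_width: 25.3
grasp_force: 58.8
top [211 199  26  32 325] local med [ -2.   9. 201.] 
top [215 203   7  12  61] local med [ -0.  11. 267.] lean -0.148 dx 0.6 knob [603.  163.8 258.4] 60
side [233 263   9  15  98] local med [ -2.  33. 265.] lean -0.155 dx -0.8 knob [601.9 165.1 258.3] 98
side [231 278  34  20 276] local med [  5.  13. 200.] 
side [240 302  29  11  35] local med [-30.  30. 195.]
```

```bash
python3 -m handwheel '[[0.0043,0,-0.0006,0,0,0,-1],[0.0087,0,-0.001,0,0,0,-1],[0.013,0,-0.0014,0,0,0,-1],[0.0174,0,-0.0016,0,0,0,-1],[0.0217,0,-0.0016,0,0,0,-1],[0.026,0,-0.0016,0,0,0,-1],[0.0304,0,-0.0014,0,0,0,-1],[0.0347,0,-0.001,0,0,0,-1],[0.0391,0,-0.0006,0,0,0,-1],[0.0434,0,0,0,0,0,-1]]'
python3 - <<'E'
from h import *
state()
E
```

```text
clock: 15.6
position: [592.4, 122.3, 235.4]
ee_rot: [-0.616, 0.787, -0.001, 0.001]
contact_force: [4.8, 1.5, 3.1]
gripper_width: 25.3
grasp_force: 58.9
top [238 208  16  26 180] local med [  3. -27. 199.] 
side [252 249  12  17 171] local med [ -4.  -7. 267.] lean 0.099 dx 0.3 knob [594.  129.2 259.3] 170
side [245 275  32  10 167] local med [  8. -16. 199.] 
side [241 294  37   9  59] local med [-26.  16. 200.]
```

```bash
python3 -m handwheel '[[0,0,0,0,0,0,0],[0,0,0,0,0,0,0],[-0.011,0,0,0,0,0,0],[-0.011,0,0,0,0,0,-1],[-0.011,0,0,0,0,0,-1],[-0.011,0,0,0,0,0,-1],[-0.011,0,0,0,0,0,-1]]'
python3 -m handwheel '[[0.0045,0,0,0,0,0,-1],[0.009,0,0.0007,0,0,0,-1],[0.0135,0,0.0017,0,0,0,-1],[0.018,0,0.0027,0,0,0,-1],[0.0225,0,0.004,0,0,0,-1],[0.027,0,0.005,0,0,0,-1],[0.0315,0,0.007,0,0,0,-1],[0.036,0,0.0085,0,0,0,-1]]'
python3 - <<'E'
from h import *
state()
E
```

```text
clock: 16.58
position: [595.0, 133.4, 234.3]
ee_rot: [-0.615, 0.788, -0.0, 0.001]
contact_force: [5.9, -0.1, -2.8]
gripper_width: 25.4
grasp_force: 58.9
clock: 17.58
position: [586.3, 97.9, 227.4]
ee_rot: [-0.616, 0.788, -0.001, 0.001]
contact_force: [2.8, -0.2, 3.8]
gripper_width: 25.3
grasp_force: 59.1
top [254 214  16  25 171] local med [ -1. -55. 188.] lean 0.428 dx -13.6 knob [569.4  88.2 246.9] 27
side [268 243   9  16  90] local med [ -1. -37. 258.] lean 0.18 dx 1.4 knob [592.2 117.7 257.7] 90
side [263 271  18   6  45] local med [ 16. -49. 187.] 
side [249 282  40  14  81] local med [-22.  -4. 202.]
```

```bash
python3 -m handwheel '[[0.0041,0,0.0018,0,0,0,-1],[0.0082,0,0.0034,0,0,0,-1],[0.0123,0,0.0051,0,0,0,-1],[0.0164,0,0.007,0,0,0,-1],[0.0205,0,0.0091,0,0,0,-1],[0.0246,0,0.0113,0,0,0,-1],[0.0287,0,0.0137,0,0,0,-1],[0.033,0,0.0163,0,0,0,-1],[0.033,0,0.0163,0,0,0,-1],[0.033,0,0.0163,0,0,0,-1]]'
python3 - <<'E'
from h import *
state()
im,d,K,C=grab("side"); a=cv2.resize(im[220:400,200:330],None,fx=3,fy=3)
t=grab("top")[0]; b=cv2.resize(t[185:275,200:300],None,fx=4,fy=6)[:540]
cv2.imwrite("pics/s5.png",np.hstack([a,b]))
E
```

```text
clock: 18.92
position: [577.9, 64.9, 211.0]
ee_rot: [-0.615, 0.788, -0.001, -0.0]
contact_force: [3.1, -4.0, 6.7]
gripper_width: 25.3
grasp_force: 62.3
top [252 229   8  12  30] local med [-15. -43. 190.] 
top [272 271  15   6  35] local med [-53. -80.   1.] lean 2.541 dx -1.0 knob [576.3  63.9  -4.6] 35
side [281 241  11  15 139] local med [ -3. -67. 245.] lean 0.555 dx -0.3 knob [578.4  69.2 238.3] 138
side [257 277  39  16  83] local med [-21. -20. 199.] 
side [245 367  10  10  77] local med [-2. 36. 18.]
```

View pics/s5.png

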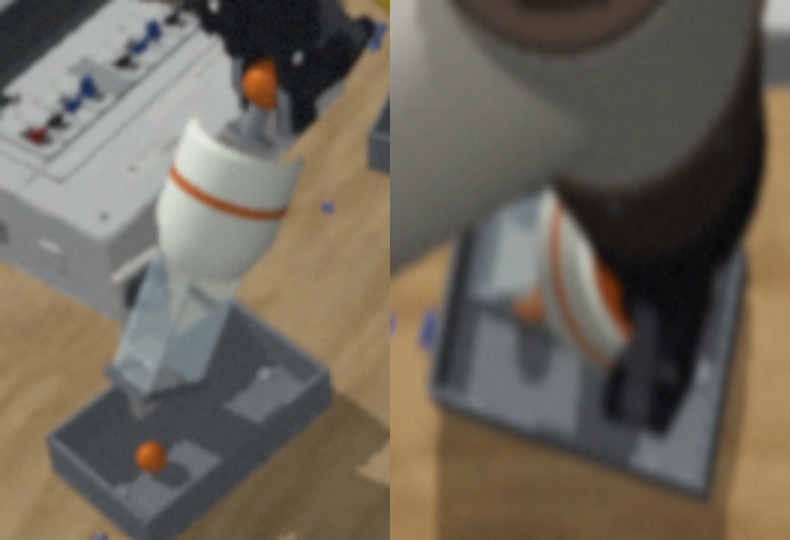

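The ball lies in the tray at crop (150,457), local height about 18 mm, and the bottle leans +0.55. I'll bring it back upright.

```bash
python3 -m handwheel '[[-0.0045,0,-0.0024,0,0,0,-1],[-0.009,0,-0.0047,0,0,0,-1],[-0.0135,0,-0.0068,0,0,0,-1],[-0.018,0,-0.0088,0,0,0,-1],[-0.0225,0,-0.0106,0,0,0,-1],[-0.027,0,-0.0122,0,0,0,-1],[-0.0315,0,-0.0137,0,0,0,-1],[-0.036,0,-0.0151,0,0,0,-1],[-0.0405,0,-0.0163,0,0,0,-1],[-0.045,0,-0.0174,0,0,0,-1]]'
python3 - <<'E'
from h import *
state()
E
```

```text
clock: 20.38
position: [588.5, 107.7, 227.3]
ee_rot: [-0.614, 0.789, -0.001, -0.002]
contact_force: [5.4, -6.1, 2.6]
gripper_width: 25.3
grasp_force: 62.2
top [248 210  18  28 241] local med [ -1. -47. 192.] lean 0.28 dx -1.2 knob [586.3 104.6 254.3] 35
side [263 246   8  14  81] local med [ -1. -27. 261.] lean 0.105 dx 1.2 knob [594.7 128.2 259.2] 81
side [256 272  25   7  77] local med [ 12. -39. 193.] 
side [246 285  39  13  73] local med [-22.   4. 203.] 
side [245 367  10  10  76] local med [-2. 37. 18.]
```

```bash
python3 -m handwheel '[[-0.0045,0,-0.001,0,0,0,-1],[-0.009,0,-0.002,0,0,0,-1],[-0.0135,0,-0.0028,0,0,0,-1],[-0.018,0,-0.0034,0,0,0,-1],[-0.0225,0,-0.0039,0,0,0,-1],[-0.027,0,-0.0042,0,0,0,-1],[-0.0315,0,-0.0044,0,0,0,-1],[-0.037,0,-0.0045,0,0,0,-1],[-0.037,0,-0.0045,0,0,0,-1]]'
python3 - <<'E'
from h import *
state()
E
```

```text
clock: 21.6
position: [596.7, 145.2, 231.1]
ee_rot: [-0.615, 0.788, 0.0, -0.002]
contact_force: [1.3, -1.3, 2.5]
gripper_width: -0.2
grasp_force: 2.1
side [232 264  17  17 227] local med [ -7.  32. 265.] lean -0.197 dx 0.5 knob [604.6 170.6 257.2] 226
side [229 278  34  22 296] local med [  5.  16. 199.] 
side [243 302  25  13  37] local med [-30.  31. 195.] 
side [245 367  10  10  76] local med [-2. 37. 18.]
```

The knob slipped out near upright and the bottle is now at −0.2, with the ball still in the tray. I'll lift, open, re-grip and bring it back to zero.

```bash
python3 -m handwheel '[[0,0,-0.03,0,0,0,0],[0,0,-0.03,0,0,0,1],[-0.005,0,-0.03,0,0,0,1],[-0.0265,-0.001,-0.03,0,0,0,1],[-0.0265,-0.001,-0.015,0,0,0,1],[-0.0265,-0.001,0,0,0,0,0.2],[-0.0265,-0.001,0.001,0,0,0,-1],[-0.0265,-0.001,0.001,0,0,0,-1],[-0.0265,-0.001,0.001,0,0,0,-1],[-0.0265,-0.001,0.001,0,0,0,-1]]'
python3 - <<'E'
from h import *
state(); delta([597.2,143.2,235],-.245)
E
```

```text
clock: 22.95
position: [604.7, 171.2, 231.1]
ee_rot: [-0.615, 0.788, 0.0, -0.0]
contact_force: [-2.8, 0.1, 1.3]
gripper_width: 25.5
grasp_force: 58.8
top [208 198  26  32 327] local med [ -2.  15. 200.] 
top [211 202   8  13  76] local med [ -0.  17. 266.] lean -0.186 dx 0.4 knob [604.  169.1 257.5] 75
side [231 266   8  14  80] local med [ -1.  39. 264.] lean -0.193 dx -0.7 knob [603.2 170.4 257.3] 80
side [229 278  34  22 302] local med [  4.  16. 199.] 
side [244 304  23  11  34] local med [-30.  32. 195.] 
side [245 367  10  10  78] local med [-2. 37. 18.] 
pos [604.7 171.2 231.1] shift [ 0.029   0.0005 -0.0039] rv [ 0.0003  0.0001 -0.0001]
```

```bash
python3 -m handwheel '[[0.0035,0,-0.0007,0,0,0,-1],[0.007,0,-0.0013,0,0,0,-1],[0.0105,0,-0.0018,0,0,0,-1],[0.014,0,-0.0022,0,0,0,-1],[0.0175,0,-0.0024,0,0,0,-1],[0.021,0,-0.0026,0,0,0,-1],[0.0245,0,-0.0027,0,0,0,-1],[0.028,0,-0.0027,0,0,0,-1],[0.028,0,-0.0027,0,0,0,-1],[0.028,0,-0.0027,0,0,0,-1]]'
python3 - <<'E'
from h import *
state()
E
```

```text
clock: 24.3
position: [598.0, 144.2, 233.7]
ee_rot: [-0.616, 0.788, 0.0, 0.0]
contact_force: [-3.6, 2.6, 1.8]
gripper_width: 25.1
grasp_force: 58.8
top [224 201  23  32 305] local med [ -0. -10. 201.] 
top [229 208   6   9  43] local med [ -1. -11. 266.] lean -0.001 dx -0.1 knob [597.2 143.4 260. ] 43
side [244 255   9  16  96] local med [ -1.  12. 267.] lean -0.007 dx -0.6 knob [596.9 144.3 260. ] 96
side [239 276  33  14 211] local med [  6.  -4. 200.] 
side [240 299  33   8  54] local med [-25.  24. 198.] 
side [245 367  10  10  76] local med [-2. 37. 17.]
```

Lean is about 0. I'll open, rise straight up and check.

```bash
python3 -m handwheel '[[0,0,0,0,0,0,0.5],[0,0,0,0,0,0,1],[0,0,0,0,0,0,1],[0,0,0,0,0,0,1],[0,0,-0.03,0,0,0,1],[0,0,-0.07,0,0,0,1],[0,0,-0.11,0,0,0,1],[0,0,-0.12,0,0,0,1],[0,0,-0.12,0,0,0,1]]'
python3 - <<'E'
from h import *
state()
im=grab("side")[0]; cv2.imwrite("pics/s6.png",cv2.resize(im[130:430,150:450],None,fx=1.9,fy=1.9))
E
```

```text
clock: 25.52
position: [598.2, 144.2, 353.4]
ee_rot: [-0.615, 0.788, 0.0, 0.0]
contact_force: [-0.5, -0.3, -0.6]
gripper_width: 85.2
grasp_force: 0.0
top [214 200  33  33 729] local med [ -2.  -2. 202.] lean 0.001 dx 0.3 knob [597.5 143.  260. ] 236
side [245 254  16  17 209] local med [ -6.   6. 268.] lean -0.007 dx 0.7 knob [598.1 144.1 260. ] 209
side [239 275  33  15 217] local med [  6.  -5. 200.] 
side [241 298  33   9  52] local med [-25.  24. 198.] 
side [245 367  10  10  77] local med [-2. 36. 18.]
```

View pics/s6.png

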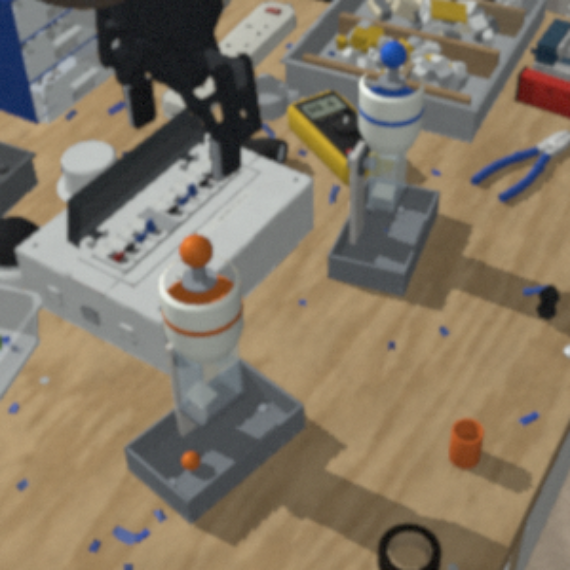

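The orange bottle stands upright with its knob at crop (197,250), the ball is in the tray at (190,460), the blue bottle hasn't moved, and the gripper is clear.

```bash
python3 -c "from bench import *; print(job_done())"
```

```text
the job is handed in; nothing more can be done
None
```

The ball is in the tray, the orange bottle stands upright (lean within 0.01 rad) and released, and the blue bottle was not touched; I handed in at about 25.5 s, after the knob slipped out of the fingers twice and was re-gripped.

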